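# Shut and lock the filter panel of the studio air cleaner

### The arm

A 6-joint arm with a two-finger parallel gripper is mounted at the origin on the work surface. World frame = base frame: x ahead of the robot, y to its left, z up, the work surface at z = 0. Lengths are in m, angles in rad, forces in N, time in s.
With the tool pointing down it reaches from about 0.225 to 0.875 m from the base axis. Payload 3.4 kg.
Tool frame: the origin (TCP) lies between the finger pads; the fingertips stand 25 mm ahead of it and the grasp point (between the pads) lies 6 mm ahead of it (manip.tips_ahead is the distance from the TCP to the fingertips, in m); z points along the fingers, x is the direction in which the jaws open and shut, and the axes are right-handed (so a half turn about z gives the same grasp; the last joint's range is limited). The gripper opens to 85 mm and grips with 20 to 120 N. Pads are 22 mm wide; open, the fingers measure 114 mm over their backs; the gripper's body (76 mm by 85 mm) begins 54 mm behind the grasp point. The pads swing forward as they close: fully open they stand 13 mm farther back than shut.
Start: joints at [-1.297, 0.276, 1.505, -0, 1.361, -0.121], TCP at [0.221, -0.531, 0.256] pointing down, gripper open.
Joint ranges: [-2.89, 2.89], [-0.75, 2.08], [0.22, 2.7], [-1.18, 4.32], [0.11, 2.71], [-2.7, 2.7]. Speed limits (rad/s): [2.57, 2.57, 3.14, 3.14, 3.14, 3.14].

### API

Orientations are given as a unit quaternion [w, x, y, z].
In Python, from rig import manip gives the robot as it stands. The module is installed in compiled form; this text tells all that it offers.
- The arm moves only by the tool send_rows, never from a script. Its argument "plan" is a list of rows, each an object with "linear": the shift along the tool's x, y, z in m, a list of three; "delta_rot": the turn, a rotation vector about the tool's x, y, z in degrees, a list of three; "fingers": the finger opening in m, from 0 to 0.0854. A call has 1 to 12 rows; each row shifts and turns the pose as measured when the row begins, along the tool's axes as they then stand; what a row does not reach is not made up. A row lasts 1/12 s, in which the tool goes at most 41.7 mm and 7.16 degrees, less where a joint would pass 70% of its speed; a pose out of reach is approached as far as the arm can. A call with a gripper value outside its range is refused whole. The fingers move at their own pace and stop on an object; "force" is the grip in N (left out, the last holds). Time passes only in rows, so rows that do not move let the fingers close. It gives the time, the measured TCP pose, the force and the opening at its end, in the units of the state.
- manip.get_state(): the state, without advancing time (a new reading comes with each control period).
- manip.get_image(name): name is "scene" or "top" or "wrist"; returns the picture (400x640x3 uint8, red, green, blue); there is no depth.
- manip.camera_info(name): a dict with "K" (3x3 intrinsics, pixels), "rvec" (rotation vector, rad) and "tvec" (3), from world to camera coordinates, as OpenCV has them. Camera axes: x right, y down, z forward; pixel columns grow to the right and rows downward; lengths in m; the calibration is good to about 2 mm. A picture is of the moment at which its call begins: read the wrist's pose just before it. camera_info takes no time and is no camera call; for the wrist camera it gives the pose at the moment of the call.
- manip.sign_off(): hands the job in, once; it reports no verdict.
Trained networks look in the newest picture that a camera, given by its name, has taken for a name from the list of things; names that differ only in an ending like _2 or _b are one class to them, and where a whole thing is asked for, a point or a joint stands for the part that bears it (a point fixed in the world has none). Each returns a list of dicts, best first, with "p" (0 to 1); they miss things now and then, are a little off and sometimes report something else, mostly with a low value. They report only what shows in the picture. A call takes as long as a camera call.
- manip.find_in(thing, camera): "extent" ([left, top, right, bottom] in pixels, round what is visible of it).
- manip.masks_of(thing, camera): "pixels" (400x640 bool, what is visible of it) and "extent" ([left, top, right, bottom] in pixels, round what is visible of it).
The state is a dict: "clock": time; "qpos": joint angles; "qd": joint speeds; "effort": joint torques, N m; "position": TCP position; "ee_rot": TCP orientation; "contact_force": force on the tool from outside, world axes, zero at the start; "moment": the same for the moment, N m; "width": finger opening in m.
Only numpy, scipy, OpenCV 4.12 (cv2) and the standard library are available. Lean on these libraries where they do the work, as an engineer would, in place of code of your own. Each camera call takes 0.05 s, during which the arm holds its last target. There are 200 camera calls.

### The job

The filter panel on top of the grey benchtop air cleaner has been left standing ajar. Push it down shut with a fingertip, then set a fingertip in the slot of the round quarter-turn fastener in the panel and turn it clockwise, seen from above, to its stop, so that the panel is locked down. This is all pushing, with the fingers only: lift nothing, and leave the paint jars and the other things around it standing where they are.

Things in the scene. Friction and masses are not known exactly. Their poses are not given: they have to be found in the camera images.
- cleaner: Benchtop air cleaner: a grey sheet-steel box fixed on the table, 300 mm deep (x), 400 mm wide (y), 190 mm high. Origin: centre of its underside. Its -x side (louvres, knob) is the front and roughly faces the robot; +y is its left. Hinged on its top lies the filter panel (centre line y = +45 mm, front edge x = -128 mm when shut); the deck to the right of it (y = -200 to -87 mm) carries two jars.
- panel_hinge (a point): Middle of the panel's hinge line, which runs along this point's y axis at the panel's far side: x = +118, y = +45, z = 190 mm in the cleaner's frame. The panel is a plain aluminium sheet, 246 mm from hinge to free edge, 264 mm wide, 6 mm thick; shut, its upper face is 196 mm above the table.
- filter_panel (a joint): Hinge of the filter panel, rad: 0 = shut, grows as its front edge rises; starts at 0.2 to 0.5. The hinges are stiff and hold it wherever it is left; pushing it down near the free edge takes about 1 to 5 N, and it stops dead at 0.
- panel_edge (a point): Middle of the panel's free (front) edge, on its upper face; moves with the panel. x points along the panel from this edge to the hinge, y along the edge to the left, z out of the upper face. In this frame the round fastener covers x = 23 to 123 mm, |y| under 50 mm; the rest of the panel is flat and free to push on.
- dial_top (a point): Centre of the quarter-turn fastener's top face, on its axis: a grey plastic dial 86 mm across in a steel bezel 99 mm across, 73 mm from the panel's free edge, midway along it. The dial stands 6 mm and the bezel 5.5 mm proud of the panel. z points up out of the panel; the frame turns with the dial. A small white mark at the -y end is the pointer; the tongue under the panel points the same way.
- slot (a point): Centre of the dial's slot, on the slot's floor, 14 mm below dial_top; turns with the dial. The slot crosses the dial along this point's y axis: 32 mm wide (x), 78 mm long (y), 14 mm deep, upright walls, closed at both ends by the dial's rim. z points up out of the panel.
- cam_dial (a joint): Turn of the dial, rad: 0 = open (slot parallel to the panel's free edge, pointer to the right), 1.571 = locked (slot square to it, pointer to the front), hard stops at both. Grows clockwise seen from above; starts at 0 to 0.25; takes about 0.12 N m; stays put. From 0.6 on the tongue goes under the housing's lip and draws the panel down, or fouls it if the panel is over 7 mm up.
- jar_a: Small red paint jar with white lid, 44 mm across, 48 mm high, loose, standing on the cleaner's deck to the right of the panel. Origin: centre of its underside.
- jar_b: Small blue paint jar with white lid, 44 mm across, 48 mm high, loose, standing on the cleaner's deck to the right of the panel. Origin: centre of its underside.
- brush_tin: Ribbed steel tin full of brushes, 97 mm across, 108 mm high, brushes up to 205 mm, loose, on the table to the left of the cleaner. Origin: centre of its underside.
- paint_tub: Yellow paint tub, 72 mm across, 75 mm high, loose, on the table to the right of the cleaner. Origin: centre of its underside.
- varnish: Amber bottle with black cap, 48 mm across, 125 mm high, loose, on the table to the right of the cleaner. Origin: centre of its underside.
- water_cup: Clear plastic cup, 76 mm across the rim, 80 mm high, loose, on the table to the left of the cleaner, towards the back. Origin: centre of its underside.

How it is judged:
By the outcome, as a careful person would: the job done as asked, in the order asked, and still so for the second after the job is handed in, with the robot touching nothing.
It also fails if it takes over 48 s, if anything falls off the work surface, if the arm or the gripper's body presses on something with over 40 N, if the wrist force passes 120 N, or if a joint passes its speed limit or range.

## Working session

There is one attempt and no reset: what is moved stays moved. The work goes in short steps, Python scripts to look and compute and a tool call to move; the robot and the scene stay as the last step left them, time stands still between calls to the robot, and variables do not carry over. Pictures are saved under pics/ and viewed, about 8 in all and at most 12, crops included, and the job is handed in when it is done.

Besides the shell and the picture viewer there is one more tool, called after "Call:" as name([rows], argument=value, ...), one row to a line, values as JSON. send_rows: Moves the arm, as the interface text tells. Its arguments: {"type":"object","properties":{"plan":{"type":"array","items":{"type":"object","properties":{"linear":{"type":"array","items":{"type":"number"}},"delta_rot":{"type":"array","items":{"type":"number"}},"fingers":{"type":"number"}}}},"force":{"type":"number"}},"required":["plan"]}

```bash
mkdir -p pics; python3 - <<'E'
from rig import manip
import cv2,numpy as np
s=manip.get_state();print(s['clock'],s['position'],s['ee_rot'],s['contact_force'],s['width'],manip.tips_ahead)
for n in('scene','top'):
    im=manip.get_image(n);cv2.imwrite(f'pics/{n}0.png',im[:,:,::-1])
    c=manip.camera_info(n);print(n,c)
    for t in('cleaner','panel_edge','dial_top','slot','jar_a','brush_tin'):
        print(t,[(np.round(d['extent']),round(d['p'],2)) for d in manip.find_in(t,n)[:2]])
E
```

```text
0.0 [ 0.22101658 -0.53030894  0.25543155] [-5.94981635e-04  8.32047429e-01 -5.54703742e-01 -6.92965359e-04] [-0.2235032   0.40917296 -0.02236457] 0.08571789672751948 0.025
scene {'K': array([[504.55516992,   0.        , 322.31622035],
       [  0.        , 504.55516992, 197.80862071],
       [  0.        ,   0.        ,   1.        ]]), 'rvec': array([ 2.20381737,  0.94378556, -0.36594142]), 'tvec': array([-0.43173139, -0.1551612 ,  1.6087166 ])}
cleaner [(array([171., 156., 393., 386.]), 0.79)]
panel_edge [(array([217., 154., 375., 294.]), 0.57)]
dial_top [(array([265., 187., 302., 220.]), 0.65)]
slot [(array([266., 191., 302., 218.]), 0.87)]
jar_a [(array([198., 246., 222., 276.]), 0.91), (array([258., 288., 280., 317.]), 0.68)]
brush_tin [(array([312., 143., 345., 190.]), 0.62)]
top {'K': array([[491.11464941,   0.        , 325.83674662],
       [  0.        , 491.11464941, 198.78607823],
       [  0.        ,   0.        ,   1.        ]]), 'rvec': array([ 2.18548779, -2.19591011,  0.0684178 ]), 'tvec': array([0.06285116, 0.56279729, 1.35551261])}
cleaner [(array([306., 100., 488., 242.]), 0.59)]
panel_edge [(array([316., 116., 447., 231.]), 0.69), (array([474., 134., 508., 166.]), 0.27)]
dial_top [(array([318., 116., 446., 230.]), 0.6), (array([366., 174., 403., 207.]), 0.59)]
slot [(array([365., 175., 404., 208.]), 0.94), (array([311.,  99., 489., 242.]), 0.19)]
jar_a [(array([455., 177., 478., 199.]), 0.87), (array([443., 115., 466., 135.]), 0.7)]
brush_tin [(array([272., 210., 306., 250.]), 0.78)]
```

View pics/top0.png

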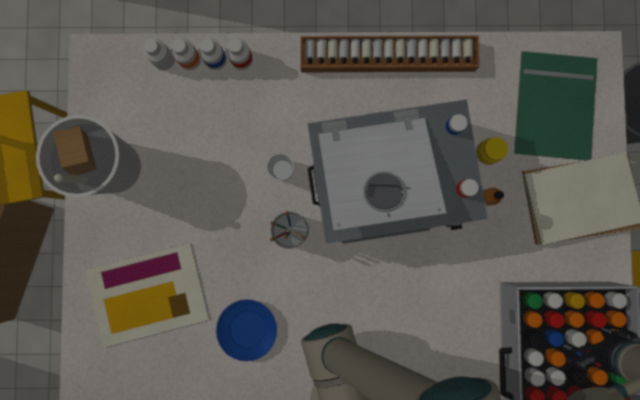

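View pics/scene0.png

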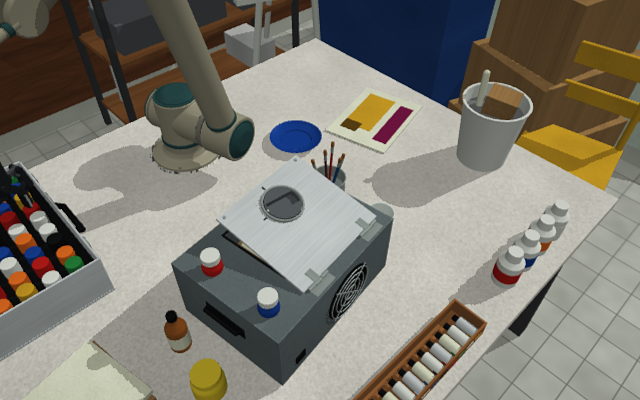

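```bash
python3 - <<'E'
import cv2
a=cv2.imread('pics/top0.png')[95:245,300:500];cv2.imwrite('pics/topc.png',cv2.resize(cv2.convertScaleAbs(a,alpha=1.5),None,fx=4,fy=4,interpolation=2))
a=cv2.imread('pics/scene0.png')[140:340,165:405];cv2.imwrite('pics/scc.png',cv2.resize(cv2.convertScaleAbs(a,alpha=1.5),None,fx=3,fy=3,interpolation=2))
E
```

```text
(no output)
```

View pics/topc.png

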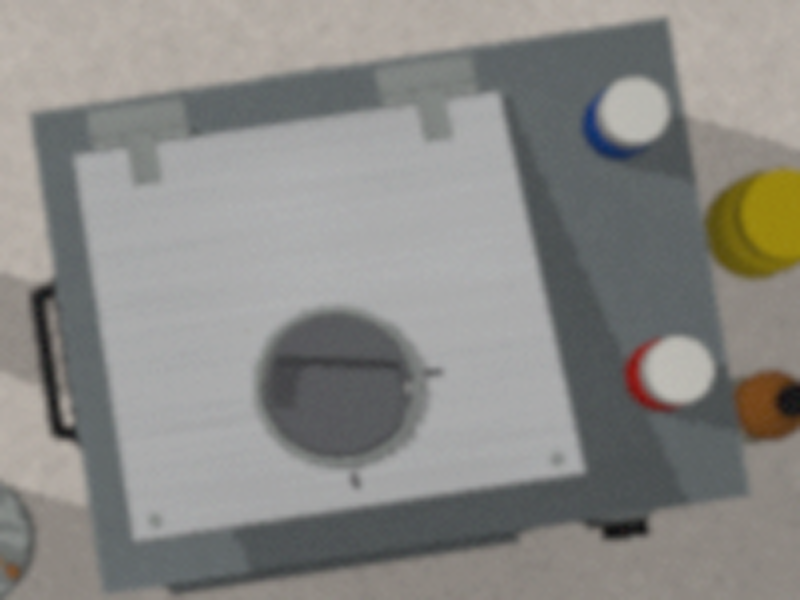

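View pics/scc.png

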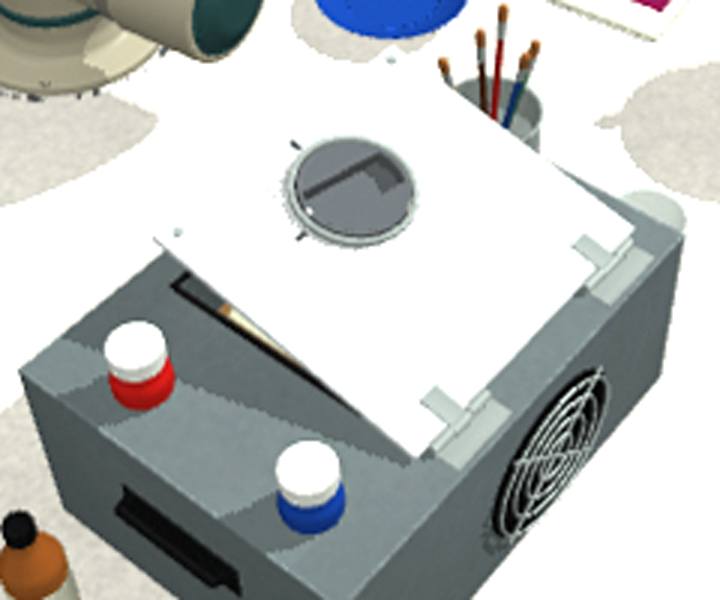

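```bash
cat > h.py <<'E'
import numpy as np,cv2
from rig import manip
from scipy.spatial.transform import Rotation as R
def proj(n,P):
    c=manip.camera_info(n);return cv2.projectPoints(np.array(P,float).reshape(-1,1,3),c['rvec'],c['tvec'],c['K'],None)[0][:,0]
def world(pose,P): # cleaner->world
    x,y,a=pose;P=np.array(P,float).reshape(-1,3)
    return np.c_[x+np.cos(a)*P[:,0]-np.sin(a)*P[:,1],y+np.sin(a)*P[:,0]+np.cos(a)*P[:,1],P[:,2]]
def pan(th,d,y,h=.006): # distance from hinge, lateral (panel centre), height
    d,y=np.broadcast_arrays(np.array(d,float),y)
    return np.c_[.118-d*np.cos(th)-h*np.sin(th)*-1*-1*-1,.045+y,.19+d*np.sin(th)+h*np.cos(th)] if 0 else np.c_[.118-d*np.cos(th)+h*np.sin(th),.045+y,.19+d*np.sin(th)+h*np.cos(th)]
E
python3 - <<'E'
from h import *
from scipy.optimize import least_squares
t=lambda q,s,o:(np.array(q)+.5)/s-.5+np.array(o)
A=t([(32,112),(667,17),(748,494),(105,590),(75,155),(503,92),(585,472),(133,541),(338,386)],4,(300,95))
B=t([(22,372),(683,237),(155,240),(415,458),(635,232),(354,190)],3,(165,140))
def f(p):
    pc=pan(p[3],[.246,.246,.173],[-.132,.132,0]);b=pan(p[3],[0,0],[.132,-.132])
    dk=np.array([(.15,.2,.19),(.15,-.2,.19),(-.15,-.2,.19),(-.15,.2,.19)])
    dl=pan(p[3],[.173],0,.012)
    a=np.r_[dk,b,pc[:2],dl];s=np.r_[dk[[2,0]],pc[:1],b[[1,0]],dl]
    return np.r_[proj('top',world(p[:3],a))-A,proj('scene',world(p[:3],s))-B].ravel()
r=least_squares(f,[.55,-.13,.15,.3],loss='soft_l1');print(np.round(r.x,4));print(np.round(f(r.x).reshape(-1,2),1).tolist())
p=r.x
print('dial shut',world(p[:3],pan(0,.173,0,.012)),'edge',world(p[:3],pan(p[3],.246,0)))
# dial angle from slot wall line & pointer in top, intersect with plane of panel
c=manip.camera_info('top');Rm=cv2.Rodrigues(c['rvec'])[0];C=-Rm.T@c['tvec']
Cl=world((0,0,-p[2]),C-np.array([p[0],p[1],0]))[0]
th=p[3];o=pan(th,0,0,.012)[0];n=np.array([np.sin(th),0,np.cos(th)]);ex=np.array([np.cos(th),0,-np.sin(th)])
for q in [(275,358),(400,365),(407,387),(338,386)]:
    u=t(q,4,(300,95));d=Rm.T@np.linalg.inv(c['K'])@np.r_[u,1];d=world((0,0,-p[2]),d)[0]
    X=Cl+d*((o-Cl)@n)/(d@n);print('dial-plane (x from dial, y)',np.round([(X-o)@ex+.173,X[1]-.045],4))
for j in ('jar_a','varnish','brush_tin','water_cup'):
    print(j,[(np.round(d['extent']),round(d['p'],2)) for d in manip.find_in(j,'top')[:2]])
E
```

```text
[ 0.6222 -0.114   0.1445  0.2122]
[[-0.5, -0.4], [0.7, -0.4], [0.9, 0.3], [-0.6, 0.8], [-0.2, -0.8], [-0.9, -0.8], [-0.2, 0.3], [0.3, -0.0], [-0.0, -0.3], [-2.1, -0.7], [0.7, -0.4], [-1.2, -0.1], [0.4, 0.6], [0.2, -0.8], [-0.5, -0.0]]
dial shut [[ 0.56130815 -0.07736761  0.202     ]] edge [[ 0.49578264 -0.08690581  0.24768593]]
dial-plane (x from dial, y) [0.0219 0.0337]
dial-plane (x from dial, y) [ 0.0063 -0.0381]
dial-plane (x from dial, y) [-0.0076 -0.0396]
dial-plane (x from dial, y) [-0.0008  0.0001]
jar_a [(array([455., 177., 478., 199.]), 0.87), (array([443., 115., 466., 135.]), 0.7)]
varnish [(array([479., 185., 502., 205.]), 0.84), (array([318., 117., 449., 230.]), 0.24)]
brush_tin [(array([272., 210., 306., 250.]), 0.78)]
water_cup [(array([266., 154., 295., 177.]), 0.79), (array([315., 115., 443., 229.]), 0.2)]
```

Call:
send_rows([
  {"linear": [0,0,-0.03],"delta_rot": [0,0,0],"fingers": 0},
  {"linear": [0,0,-0.03],"delta_rot": [0,0,0],"fingers": 0},
  {"linear": [-0.02,-0.04,0],"delta_rot": [0,0,0],"fingers": 0},
  {"linear": [-0.018,-0.0365,0],"delta_rot": [0,0,0],"fingers": 0},
  {"linear": [-0.018,-0.0365,0],"delta_rot": [0,0,0],"fingers": 0},
  {"linear": [-0.018,-0.0365,0],"delta_rot": [0,0,0],"fingers": 0},
  {"linear": [-0.018,-0.0365,0],"delta_rot": [0,0,0],"fingers": 0},
  {"linear": [-0.018,-0.0365,0],"delta_rot": [0,0,0],"fingers": 0},
  {"linear": [-0.018,-0.0365,0],"delta_rot": [0,0,0],"fingers": 0},
  {"linear": [-0.018,-0.0365,0],"delta_rot": [0,0,0],"fingers": 0},
  {"linear": [-0.018,-0.0365,0],"delta_rot": [0,0,0],"fingers": 0},
  {"linear": [-0.018,-0.0365,0],"delta_rot": [0,0,0],"fingers": 0},
], force=40)

```text
clock: 1.9
position: [0.4933, -0.2239, 0.3183]
ee_rot: [0.002, 0.827, -0.562, 0.002]
contact_force: [0.1, -0.9, 0.5]
width: -0.0
```

Call:
send_rows([
  {"linear": [0,0,0],"delta_rot": [0,0,-7],"fingers": 0},
  {"linear": [0,0,0],"delta_rot": [0,0,-7],"fingers": 0},
  {"linear": [0,0,0],"delta_rot": [0,0,-7],"fingers": 0},
  {"linear": [0,0,0],"delta_rot": [0,0,-7],"fingers": 0},
  {"linear": [0,0,0],"delta_rot": [0,0,-7],"fingers": 0},
  {"linear": [0,0,0],"delta_rot": [0,0,-7],"fingers": 0},
  {"linear": [0,0,0],"delta_rot": [0,0,-7],"fingers": 0},
  {"linear": [0,0,0],"delta_rot": [0,0,-7],"fingers": 0},
  {"linear": [0,0,0],"delta_rot": [0,0,-7],"fingers": 0},
  {"linear": [0,0,0],"delta_rot": [0,0,-7],"fingers": 0},
  {"linear": [0,0,0],"delta_rot": [0,0,-7],"fingers": 0},
  {"linear": [0,0,0],"delta_rot": [0,0,-7],"fingers": 0},
])

```text
clock: 2.9
position: [0.5005, -0.2123, 0.3182]
ee_rot: [0.001, 0.988, 0.154, 0.003]
contact_force: [-0.5, -0.0, 0.3]
width: -0.0003
```

Call:
send_rows([
  {"linear": [0,0,0],"delta_rot": [0,0,-7],"fingers": 0},
  {"linear": [0,0,0],"delta_rot": [0,0,-7],"fingers": 0},
  {"linear": [0,0,0],"delta_rot": [0,0,-7],"fingers": 0},
  {"linear": [0,0,0],"delta_rot": [0,0,-7],"fingers": 0},
  {"linear": [0,0,0],"delta_rot": [0,0,-7],"fingers": 0},
  {"linear": [0,0,0],"delta_rot": [0,0,-7],"fingers": 0},
  {"linear": [0,0,0],"delta_rot": [0,0,-7],"fingers": 0},
  {"linear": [0,0,0],"delta_rot": [0,0,-7],"fingers": 0},
  {"linear": [0,0,0],"delta_rot": [0,0,-7],"fingers": 0},
  {"linear": [0,0,0],"delta_rot": [0,0,-7],"fingers": 0},
  {"linear": [0,0,0],"delta_rot": [0,0,0],"fingers": 0},
])

```text
clock: 3.82
position: [0.5002, -0.2121, 0.3185]
ee_rot: [0.003, 0.71, 0.704, 0.001]
contact_force: [-0.1, -0.2, -0.4]
width: -0.0001
```

```bash
cat >> h.py <<'E'
pose=(.6222,-.114,.1445)
def goto(xyz,yawdeg=None,n=1):
    "remaining move in tool axes; yaw = desired world angle of tool x"
    s=manip.get_state();q=s['ee_rot'];M=R.from_quat([q[1],q[2],q[3],q[0]])
    d=M.inv().apply(np.array(xyz)-s['position'])
    if yawdeg is None:w=0
    else:
        a=np.radians(yawdeg);T=R.from_matrix(np.array([[np.cos(a),np.sin(a),0],[np.sin(a),-np.cos(a),0],[0,0,-1]]))
        w=np.degrees((M.inv()*T).as_rotvec())
    print('t',s['clock'],'pos',np.round(s['position'],4),'xaxis',np.round(M.as_matrix()[:,0],3),'z',np.round(M.as_matrix()[:,2],3),'F',np.round(s['contact_force'],1),'w',round(s['width'],4),'| d',np.round(d,4),'rot',np.round(w,1))
E
python3 - <<'E'
from h import *
P=world(pose,pan(.2122,.21,-.08))[0];print(P,np.round(manip.get_state()['qpos'],2));goto([P[0],P[1],P[2]+.035],86.8)
E
```

```text
[ 0.54211046 -0.16102278  0.24009374] [-0.53  0.2   1.46  0.    1.48 -2.09]
t 3.8167 pos [ 0.5002 -0.2121  0.3185] xaxis [ 0.008  1.    -0.001] z [ 0.006 -0.002 -1.   ] F [-0.1 -0.2 -0.4] w -0.0001 | d [0.0515 0.0412 0.0435] rot [0.3 0.1 2.7]
```

Call:
send_rows([
  {"linear": [0.013,0.0103,0],"delta_rot": [0.1,0,0.7],"fingers": 0},
  {"linear": [0.013,0.0103,0],"delta_rot": [0.1,0,0.7],"fingers": 0},
  {"linear": [0.013,0.0103,0],"delta_rot": [0.1,0,0.7],"fingers": 0},
  {"linear": [0.012,0.0103,0.01],"delta_rot": [0,0,0.6],"fingers": 0},
  {"linear": [0.002,0,0.015],"delta_rot": [0,0,0],"fingers": 0},
  {"linear": [0,0,0.01],"delta_rot": [0,0,0],"fingers": 0},
  {"linear": [0,0,0.01],"delta_rot": [0,0,0],"fingers": 0},
  {"linear": [0,0,0.006],"delta_rot": [0,0,0],"fingers": 0},
  {"linear": [0,0,0],"delta_rot": [0,0,0],"fingers": 0},
])

```text
clock: 4.57
position: [0.5454, -0.1598, 0.2664]
ee_rot: [0.003, 0.736, 0.677, 0.0]
contact_force: [0.3, 0.6, 1.7]
width: -0.0003
```

```bash
python3 - <<'E'
from h import *
P=world(pose,pan(0,.21,-.08))[0];goto([P[0],P[1],P[2]+.025],86.8)
E
```

```text
t 4.5667 pos [ 0.5454 -0.1598  0.2664] xaxis [ 0.084  0.996 -0.003] z [ 0.004 -0.004 -1.   ] F [0.3 0.6 1.7] w -0.0003 | d [-0.0026 -0.0092  0.0453] rot [ 0.2  0.2 -1.6]
```

Call:
send_rows([
  {"linear": [0,0,0.006],"delta_rot": [0,0,0],"fingers": 0},
  {"linear": [0,0,0.006],"delta_rot": [0,0,0],"fingers": 0},
  {"linear": [0,0,0.006],"delta_rot": [0,0,0],"fingers": 0},
  {"linear": [0,0,0.006],"delta_rot": [0,0,0],"fingers": 0},
  {"linear": [0,0,0.006],"delta_rot": [0,0,0],"fingers": 0},
  {"linear": [0,0,0.006],"delta_rot": [0,0,0],"fingers": 0},
])

```text
clock: 5.07
position: [0.5448, -0.1619, 0.2304]
ee_rot: [0.004, 0.738, 0.675, 0.0]
contact_force: [-1.3, 0.6, 2.1]
width: -0.0002
```

Call:
send_rows([
  {"linear": [0,0,0.004],"delta_rot": [0,0,0],"fingers": 0},
  {"linear": [0,0,0.004],"delta_rot": [0,0,0],"fingers": 0},
  {"linear": [0,0,0.004],"delta_rot": [0,0,0],"fingers": 0},
])

```text
clock: 5.32
position: [0.5444, -0.162, 0.2207]
ee_rot: [0.005, 0.738, 0.675, 0.0]
contact_force: [-11.1, 5.5, 47.1]
width: -0.0003
```

Call:
send_rows([
  {"linear": [0,0,-0.01],"delta_rot": [0,0,0],"fingers": 0},
  {"linear": [0,0,-0.03],"delta_rot": [0,0,0],"fingers": 0},
  {"linear": [0,0,-0.04],"delta_rot": [0,0,0],"fingers": 0},
  {"linear": [0,0,-0.04],"delta_rot": [0,0,0],"fingers": 0},
  {"linear": [0,0,0],"delta_rot": [0,0,0],"fingers": 0},
])

```text
clock: 5.73
position: [0.544, -0.1608, 0.3437]
ee_rot: [0.004, 0.738, 0.675, 0.001]
contact_force: [0.8, -0.9, 1.1]
width: 0.0
```

```bash
python3 - <<'E'
from h import *
D=world(pose,pan(0,.173,0,.012))[0];goto([D[0],D[1],.26],86.8)
w=manip.get_image('wrist');t=manip.get_image('top')
u=proj('wrist',np.r_[[D],world(pose,pan(0,[.246,.246,0,0],[-.132,.132,.132,-.132]))]);print(u.round())
a=cv2.resize(cv2.convertScaleAbs(t[95:245,300:500],alpha=1.5),None,fx=3,fy=3,interpolation=2)
cv2.imwrite('pics/t1.png',a[:,:,::-1]);cv2.imwrite('pics/w1.png',w[:,:,::-1])
for n in('top','wrist'):
  for k in('slot','dial_top'):print(n,k,[(np.round(d['extent']),round(d['p'],2)) for d in manip.find_in(k,n)[:2]])
E
```

```text
t 5.7333 pos [ 0.544  -0.1608  0.3437] xaxis [ 0.088  0.996 -0.005] z [ 0.007 -0.006 -1.   ] F [ 0.8 -0.9  1.1] w 0.0 | d [0.085  0.0093 0.0833] rot [ 0.4  0.3 -1.8]
[[404. 208.]
 [251. 165.]
 [543.  95.]
 [539. 321.]
 [312. 362.]]
top slot [(array([364., 178., 402., 213.]), 0.81), (array([308., 101., 483., 246.]), 0.66)]
top dial_top [(array([365., 178., 399., 212.]), 0.55), (array([318., 119., 432., 233.]), 0.2)]
wrist slot [(array([361., 160., 449., 242.]), 0.69)]
wrist dial_top [(array([356., 156., 448., 241.]), 0.86)]
```

View pics/w1.png

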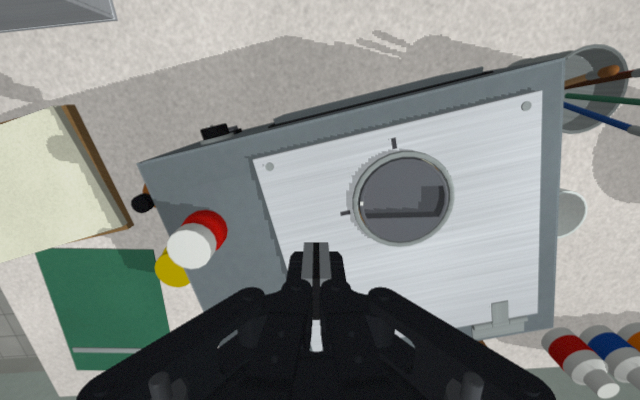

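```bash
python3 - <<'E'
from h import *
D=world(pose,pan(0,.173,0,.012))[0];C=world(pose,pan(0,[.246,.246,0,0],[-.132,.132,.132,-.132]))
print('top pred',proj('top',np.r_[[D],C]).round(1).tolist())
for n in('top','wrist'):
    c=manip.camera_info(n);Rm=cv2.Rodrigues(c['rvec'])[0];O=-Rm.T@c['tvec']
    for k in('dial_top','slot'):
        r=manip.masks_of(k,n)
        if not r: continue
        m=r[0]['pixels'].astype(np.uint8);cs=max(cv2.findContours(m,0,1)[0],key=cv2.contourArea)
        e=cv2.fitEllipse(cs);d=Rm.T@np.linalg.inv(c['K'])@np.r_[e[0],1];X=O+d*(.201-O[2])/d[2]
        print(n,k,round(r[0]['p'],2),np.round(e[0],1),np.round(e[1],1),'->',np.round(X,4),'exp',D.round(4))
w=cv2.imread('pics/w1.png')[130:260,330:480];t=cv2.imread('pics/t1.png')
cv2.imwrite('pics/both.png',np.hstack([t[:450],cv2.resize(w,None,fx=1.3,fy=1.3)[:0] if 0 else np.vstack([cv2.resize(w,(200,173)),np.zeros((277,200,3),np.uint8)])]))
E
```

```text
top pred [[382.8, 194.6], [440.9, 216.4], [333.3, 232.6], [318.3, 133.1], [424.6, 117.3]]
top dial_top 0.67 [382. 195.] [34.1 35.1] -> [ 0.5604 -0.0758  0.201 ] exp [ 0.5613 -0.0774  0.202 ]
top slot 0.81 [381.7 194.8] [34.4 35.3] -> [ 0.5607 -0.075   0.201 ] exp [ 0.5613 -0.0774  0.202 ]
wrist dial_top 0.9 [402.7 198.8] [81.7 89.2] -> [ 0.5486 -0.0785  0.201 ] exp [ 0.5613 -0.0774  0.202 ]
wrist slot 0.91 [402.6 198.8] [81.5 89.8] -> [ 0.5485 -0.0786  0.201 ] exp [ 0.5613 -0.0774  0.202 ]
```

View pics/both.png

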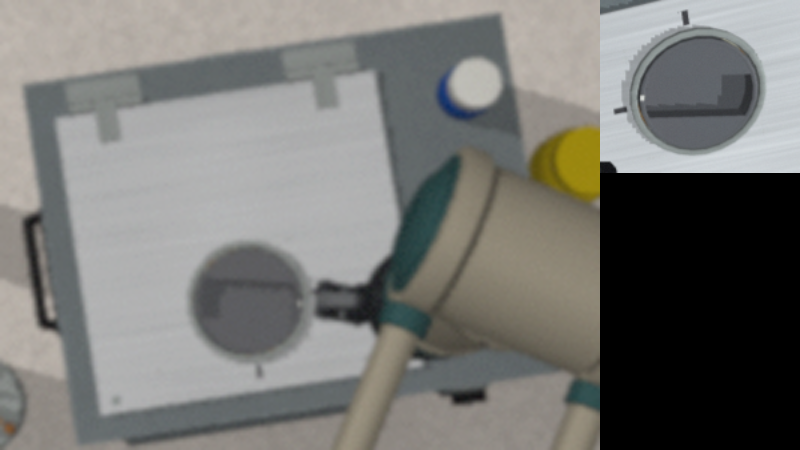

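```bash
python3 - <<'E'
from h import *
from scipy.optimize import least_squares
c=manip.camera_info('wrist');Rm=cv2.Rodrigues(c['rvec'])[0];print('cam',np.round(-Rm.T@c['tvec'],4),'axis',Rm[2].round(3))
obs=np.array([(253,159),(542,92),(402.7,198.8),(137,162),(565,58),(555,324)])
def f(p,full=0):
    th=p[0]
    a=np.r_[pan(th,[.246,.246,.173],[-.132,.132,0]),pan(th,.173,0,.012)]
    a[2]=a[3];a=np.r_[a[:3],[(-.15,-.2,.19),(-.15,.2,.19),(.15,.2,.19)]][:5]
    rv=cv2.Rodrigues(cv2.Rodrigues(p[4:7])[0]@Rm)[0]
    u=cv2.projectPoints(world(pose,a).reshape(-1,1,3),rv,c['tvec']+p[1:4],c['K'],None)[0][:,0]
    e=(u-obs[:5])
    return e if full else np.r_[e.ravel(),p[1:4]/.001,p[4:7]/.005]
print(f(np.zeros(7),1).round(1).tolist())
for th in(0,.03,.06):
    g=lambda q:f(np.r_[th,q]);r=least_squares(g,np.zeros(6));print(th,r.cost,f(np.r_[th,r.x],1).round(1).tolist(),r.x.round(4))
r=least_squares(f,np.zeros(7));print(r.x.round(4),r.cost)
E
```

```text
cam [ 0.4585 -0.1528  0.4545] axis [ 0.312 -0.027 -0.95 ]
[[-3.5, 8.8], [1.5, 6.0], [1.4, 12.3], [-6.8, 9.3], [1.4, 6.9]]
0 46.76729883225708 [[-0.8, 1.4], [-0.3, -0.8], [1.2, 4.4], [-1.4, 1.9], [-0.5, 0.3]] [ 0.0019 -0.0075  0.0005  0.0069  0.0054  0.0009]
0.03 75.44869297939485 [[-2.4, 2.3], [3.3, -0.8], [1.3, 5.4], [-0.5, 0.9], [-3.4, 0.6]] [ 0.0017 -0.0087  0.0007  0.0112  0.0043  0.0015]
0.06 136.51152461819566 [[-4.0, 3.3], [6.8, -0.5], [1.4, 6.4], [0.6, -0.4], [-6.4, 0.7]] [ 0.0015 -0.0101  0.001   0.0157  0.0034  0.0022]
[-0.013   0.002  -0.0071  0.0004  0.0052  0.0059  0.0006] 43.9424434866641
```

Call:
send_rows([
  {"linear": [0.03,0.003,0],"delta_rot": [0.1,0.1,-0.6],"fingers": 0.03},
  {"linear": [0.03,0.003,0],"delta_rot": [0.1,0.1,-0.6],"fingers": 0.03},
  {"linear": [0.025,0.003,0],"delta_rot": [0.2,0.1,-0.6],"fingers": 0.03},
  {"linear": [0,0,0],"delta_rot": [0,0,0],"fingers": 0.03},
  {"linear": [0,0,0],"delta_rot": [0,0,0],"fingers": 0.03},
  {"linear": [0,0,0],"delta_rot": [0,0,0],"fingers": 0.03},
])

```text
clock: 6.73
position: [0.5565, -0.074, 0.3317]
ee_rot: [-0.009, 0.727, 0.686, -0.005]
contact_force: [0.0, -0.8, 0.4]
width: 0.0302
```

```bash
python3 - <<'E'
from h import *
D=world(pose,pan(0,.173,0,.012))[0];goto([D[0],D[1],.26],86.8)
c=manip.camera_info('wrist');w=manip.get_image('wrist');c2=manip.camera_info('wrist');print(np.abs(c['tvec']-c2['tvec']).max())
cv2.imwrite('pics/w2.png',w[:,:,::-1])
u=proj('wrist',np.r_[[D],world(pose,pan(0,[.246,.246],[-.132,.132])),world(pose,[(-.15,-.2,.19),(-.15,.2,.19)])]);print(u.round(1).tolist())
Rm=cv2.Rodrigues(c['rvec'])[0];O=-Rm.T@c['tvec'];print('cam',O.round(3))
for k in('dial_top','slot'):
    r=manip.masks_of(k,'wrist')
    if r:
        m=r[0]['pixels'].astype(np.uint8);cs=max(cv2.findContours(m,0,1)[0],key=cv2.contourArea)
        e=cv2.fitEllipse(cv2.convexHull(cs));d=Rm.T@np.linalg.inv(c['K'])@np.r_[e[0],1];X=O+d*(.201-O[2])/d[2]
        print(k,round(r[0]['p'],2),r[0]['extent'],np.round(e[0],1),np.round(e[1],1),'->',np.round(X,4),'exp',D.round(4))
E
```

```text
t 6.7333 pos [ 0.5565 -0.074   0.3317] xaxis [0.059 0.998 0.006] z [-0.02   0.007 -1.   ] F [ 0.  -0.8  0.4] w 0.0302 | d [-0.0036  0.0064  0.0716] rot [-1.2 -0.3 -0.2]
0.00011912257306904983
[[312.4, 205.3], [152.5, 156.4], [446.9, 93.5], [30.8, 156.9], [469.4, 60.7]]
cam [ 0.476 -0.07   0.452]
dial_top 0.97 [261.6, 158.6, 357.7, 246.3] [310.5 201.6] [88.2 92.2] -> [ 0.558  -0.0785  0.201 ] exp [ 0.5613 -0.0774  0.202 ]
slot 0.65 [263.4, 161.0, 356.5, 248.8] [310.8 201.5] [88.7 91.7] -> [ 0.5579 -0.0782  0.201 ] exp [ 0.5613 -0.0774  0.202 ]
```

View pics/w2.png

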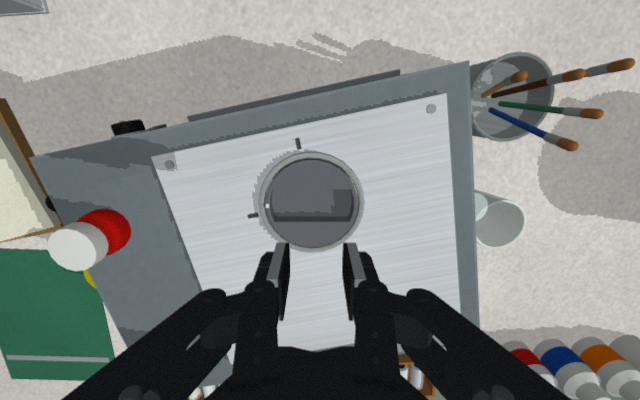

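Call:
send_rows([
  {"linear": [-0.001,0.001,0.02],"delta_rot": [-0.4,-0.1,0],"fingers": 0.03},
  {"linear": [-0.001,0.001,0.02],"delta_rot": [-0.4,-0.1,0],"fingers": 0.03},
  {"linear": [-0.001,0.001,0.02],"delta_rot": [-0.4,-0.1,0],"fingers": 0.03},
  {"linear": [0,0,0.02],"delta_rot": [0,0,0],"fingers": 0.03},
  {"linear": [0,0,0],"delta_rot": [0,0,0],"fingers": 0.03},
  {"linear": [0,0,0],"delta_rot": [0,0,0],"fingers": 0.03},
])

```text
clock: 7.38
position: [0.5593, -0.084, 0.2514]
ee_rot: [0.004, 0.731, 0.683, 0.001]
contact_force: [-0.4, 0.1, 0.4]
width: 0.0305
```

```bash
python3 - <<'E'
from h import *
goto([.560,-.0772,.215],86.8)
E
```

```text
t 7.3833 pos [ 0.5593 -0.084   0.2514] xaxis [ 0.068  0.998 -0.003] z [ 0.007 -0.004 -1.   ] F [-0.4  0.1  0.4] w 0.0305 | d [ 0.007  -0.0001  0.0363] rot [ 0.4  0.2 -0.7]
```

Call:
send_rows([
  {"linear": [0.007,0,0.008],"delta_rot": [0,0,-0.5],"fingers": 0.03},
  {"linear": [0,0,0],"delta_rot": [0,0,0],"fingers": 0.03},
  {"linear": [0,0,0],"delta_rot": [0,0,0],"fingers": 0.03},
])

```text
clock: 7.63
position: [0.5611, -0.078, 0.2452]
ee_rot: [0.005, 0.728, 0.685, 0.002]
contact_force: [-0.4, 0.4, 0.6]
width: 0.03
```

```bash
python3 - <<'E'
from h import *
goto([.560,-.0772,.215],86.8)
E
```

```text
t 7.6333 pos [ 0.5611 -0.078   0.2452] xaxis [ 0.06   0.998 -0.004] z [ 0.011 -0.005 -1.   ] F [-0.4  0.4  0.6] w 0.03 | d [ 0.0009 -0.0014  0.0302] rot [ 0.6  0.2 -0.3]
```

Call:
send_rows([
  {"linear": [0.001,-0.001,0.008],"delta_rot": [0,0,0],"fingers": 0.03},
  {"linear": [0,0,0.006],"delta_rot": [0,0,0],"fingers": 0.03},
  {"linear": [0,0,0.005],"delta_rot": [0,0,0],"fingers": 0.03},
  {"linear": [0,0,0.003],"delta_rot": [0,0,0],"fingers": 0.03},
  {"linear": [0,0,0],"delta_rot": [0,0,0],"fingers": 0.03},
])

```text
clock: 8.05
position: [0.5616, -0.0768, 0.2235]
ee_rot: [0.007, 0.728, 0.686, 0.004]
contact_force: [-0.2, -0.0, 0.6]
width: 0.0298
```

```bash
python3 - <<'E'
from h import *
goto([.560,-.0772,.215],86.8)
E
```

```text
t 8.05 pos [ 0.5616 -0.0768  0.2235] xaxis [ 0.059  0.998 -0.005] z [ 0.015 -0.006 -1.   ] F [-0.2 -0.   0.6] w 0.0298 | d [-0.0005 -0.0017  0.0084] rot [ 0.9  0.3 -0.2]
```

Call:
send_rows([
  {"linear": [0,-0.001,0.003],"delta_rot": [0.3,0,0],"fingers": 0.03},
  {"linear": [0,0,0.003],"delta_rot": [0.2,0,0],"fingers": 0.03},
  {"linear": [0,0,0.002],"delta_rot": [0,0,0],"fingers": 0.03},
  {"linear": [0,0,0],"delta_rot": [0,0,0],"fingers": 0.03},
])

```text
clock: 8.38
position: [0.5607, -0.0768, 0.2145]
ee_rot: [0.004, 0.728, 0.686, 0.0]
contact_force: [0.3, 0.7, 0.2]
width: 0.03
```

```bash
python3 - <<'E'
from h import *
goto([.560,-.0772,.215],86.8)
print(manip.get_state()['moment'])
E
```

```text
t 8.3833 pos [ 0.5607 -0.0768  0.2145] xaxis [ 0.059  0.998 -0.005] z [ 0.006 -0.005 -1.   ] F [0.3 0.7 0.2] w 0.03 | d [-0.0004 -0.0006 -0.0005] rot [ 0.3  0.3 -0.2]
[-4.64061198e-02 -2.56543008e-03  9.69306051e-05]
```

Call:
send_rows([
  {"linear": [0,0,0],"delta_rot": [0,0,5],"fingers": 0.03},
  {"linear": [0,0,0],"delta_rot": [0,0,5],"fingers": 0.03},
  {"linear": [0,0,0],"delta_rot": [0,0,5],"fingers": 0.03},
  {"linear": [0,0,0],"delta_rot": [0,0,5],"fingers": 0.03},
  {"linear": [0,0,0],"delta_rot": [0,0,5],"fingers": 0.03},
  {"linear": [0,0,0],"delta_rot": [0,0,5],"fingers": 0.03},
])

```text
clock: 8.88
position: [0.5612, -0.0771, 0.2143]
ee_rot: [0.004, 0.886, 0.464, 0.001]
contact_force: [0.2, 0.5, -0.7]
width: 0.03
```

```bash
python3 - <<'E'
from h import *
goto([.560,-.0772,.215],8.3)
print(manip.get_state()['moment'])
E
```

```text
t 8.8833 pos [ 0.5612 -0.0771  0.2143] xaxis [ 0.569  0.822 -0.001] z [ 0.006 -0.006 -1.   ] F [ 0.2  0.5 -0.7] w 0.03 | d [-0.0008 -0.001  -0.0007] rot [ 0.5 -0.1 47. ]
[0.01511589 0.00440114 0.12901654]
```

Call:
send_rows([
  {"linear": [-0.0007,-0.0007,0],"delta_rot": [0,0,5],"fingers": 0.03},
  {"linear": [0,0,0],"delta_rot": [0,0,5],"fingers": 0.03},
  {"linear": [0,0,0],"delta_rot": [0,0,5],"fingers": 0.03},
  {"linear": [0,0,0],"delta_rot": [0,0,5],"fingers": 0.03},
  {"linear": [0,0,0],"delta_rot": [0,0,5],"fingers": 0.03},
  {"linear": [0,0,0],"delta_rot": [0,0,5],"fingers": 0.03},
  {"linear": [0,0,0],"delta_rot": [0,0,5],"fingers": 0.03},
  {"linear": [0,0,0],"delta_rot": [0,0,5],"fingers": 0.03},
])

```text
clock: 9.55
position: [0.5613, -0.0774, 0.2143]
ee_rot: [0.004, 0.993, 0.117, 0.003]
contact_force: [-0.9, -0.4, -1.3]
width: 0.0299
```

```bash
python3 - <<'E'
from h import *
goto([.560,-.0772,.215],8.3)
print(manip.get_state()['moment'])
E
```

```text
t 9.55 pos [ 0.5613 -0.0774  0.2143] xaxis [0.973 0.232 0.006] z [ 0.008 -0.006 -1.   ] F [-0.9 -0.4 -1.3] w 0.0299 | d [-0.0012 -0.0005 -0.0007] rot [ 0.4 -0.4  5.1]
[0.05890008 0.04362689 0.13783136]
```

Call:
send_rows([
  {"linear": [0,0,0],"delta_rot": [0,0,4],"fingers": 0.03},
  {"linear": [0,0,0],"delta_rot": [0,0,4],"fingers": 0.03},
  {"linear": [0,0,0],"delta_rot": [0,0,3],"fingers": 0.03},
])

```text
clock: 9.8
position: [0.5613, -0.0774, 0.2143]
ee_rot: [0.003, 1.0, 0.016, 0.004]
contact_force: [0.1, -0.2, -0.6]
width: 0.0299
```

```bash
python3 - <<'E'
from h import *
goto([.560,-.0772,.215],8.3)
print(manip.get_state()['moment'])
E
```

```text
t 9.8 pos [ 0.5613 -0.0774  0.2143] xaxis [0.999 0.032 0.007] z [ 0.007 -0.006 -1.   ] F [ 0.1 -0.2 -0.6] w 0.0299 | d [-0.0013 -0.0003 -0.0007] rot [ 0.4 -0.4 -6.5]
[0.07194973 0.07075096 0.1629395 ]
```

Moment still at friction level; continue to the stop.

Call:
send_rows([
  {"linear": [0,0,0],"delta_rot": [0,0,3],"fingers": 0.03},
  {"linear": [0,0,0],"delta_rot": [0,0,3],"fingers": 0.03},
])

```text
clock: 9.97
position: [0.5613, -0.0774, 0.2143]
ee_rot: [0.003, 0.999, -0.039, 0.004]
contact_force: [0.1, 0.9, 0.9]
width: 0.03
```

```bash
python3 - <<'E'
from h import *
goto([.560,-.0772,.215],8.3)
print(manip.get_state()['moment'])
E
```

```text
t 9.9667 pos [ 0.5613 -0.0774  0.2143] xaxis [ 0.997 -0.077  0.008] z [ 0.007 -0.007 -1.   ] F [0.1 0.9 0.9] w 0.03 | d [-0.0013 -0.0001 -0.0007] rot [  0.4  -0.4 -12.7]
[0.00564296 0.03969492 0.13434095]
```

Call:
send_rows([
  {"linear": [0,0,0],"delta_rot": [0,0,2.5],"fingers": 0.03},
  {"linear": [0,0,0],"delta_rot": [0,0,2.5],"fingers": 0.03},
])

```text
clock: 10.13
position: [0.5613, -0.0774, 0.2143]
ee_rot: [0.003, 0.997, -0.083, 0.004]
contact_force: [0.7, 0.6, 0.1]
width: 0.03
```

```bash
python3 - <<'E'
from h import *
goto([.560,-.0772,.215],8.3)
print(manip.get_state()['moment'])
E
```

```text
t 10.1333 pos [ 0.5613 -0.0774  0.2143] xaxis [ 0.986 -0.166  0.008] z [ 0.007 -0.007 -1.   ] F [0.7 0.6 0.1] w 0.03 | d [-0.0013  0.     -0.0007] rot [  0.4  -0.4 -17.9]
[0.17349868 0.12826035 1.15013582]
```

Call:
send_rows([
  {"linear": [0,0,0],"delta_rot": [0,0,-5],"fingers": 0.03},
  {"linear": [0,0,0],"delta_rot": [0,0,-6],"fingers": 0.03},
  {"linear": [0,0,-0.005],"delta_rot": [0,0,0],"fingers": 0.03},
  {"linear": [0,0,-0.02],"delta_rot": [0,0,0],"fingers": 0.03},
  {"linear": [0,0,-0.03],"delta_rot": [0,0,0],"fingers": 0.03},
  {"linear": [0,0,-0.04],"delta_rot": [0,0,0],"fingers": 0.03},
  {"linear": [0,0,-0.02],"delta_rot": [0,0,0],"fingers": 0.03},
  {"linear": [0,-0.03,-0.02],"delta_rot": [0,0,0],"fingers": 0.03},
  {"linear": [0,-0.03,0],"delta_rot": [0,0,0],"fingers": 0.03},
  {"linear": [0,0,0],"delta_rot": [0,0,0],"fingers": 0.03},
  {"linear": [0,0,0],"delta_rot": [0,0,0],"fingers": 0.03},
  {"linear": [0,0,0],"delta_rot": [0,0,0],"fingers": 0.03},
])

```text
clock: 11.13
position: [0.5596, -0.0156, 0.3591]
ee_rot: [0.003, 1.0, 0.003, 0.005]
contact_force: [0.1, -0.9, -0.2]
width: 0.0302
```

```bash
python3 - <<'E'
from h import *
D=world(pose,pan(0,.173,0,.012))[0];goto([D[0],D[1],.35])
w=manip.get_image('wrist');t=manip.get_image('top')
P=np.r_[[D],world(pose,pan(0,.248,[-.0])),world(pose,pan(0,[.246,.246,0,0],[-.132,.132,.132,-.132]))]
print(proj('wrist',P).round().tolist());cv2.imwrite('pics/w3.png',w[:,:,::-1])
cv2.imwrite('pics/t3.png',cv2.resize(cv2.convertScaleAbs(t[90:260,260:520],alpha=1.5),None,fx=3,fy=3,interpolation=2)[:,:,::-1])
E
```

```text
t 11.1333 pos [ 0.5596 -0.0156  0.3591] xaxis [1.    0.007 0.01 ] z [ 0.01  -0.007 -1.   ] F [ 0.1 -0.9 -0.2] w 0.0302 | d [0.0012 0.0617 0.0095] rot 0
[[316.0, 241.0], [249.0, 247.0], [273.0, 339.0], [222.0, 126.0], [481.0, 88.0], [470.0, 316.0]]
```

View pics/w3.png

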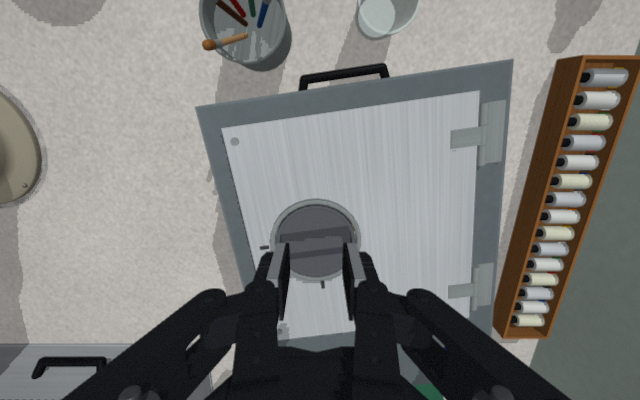

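View pics/t3.png

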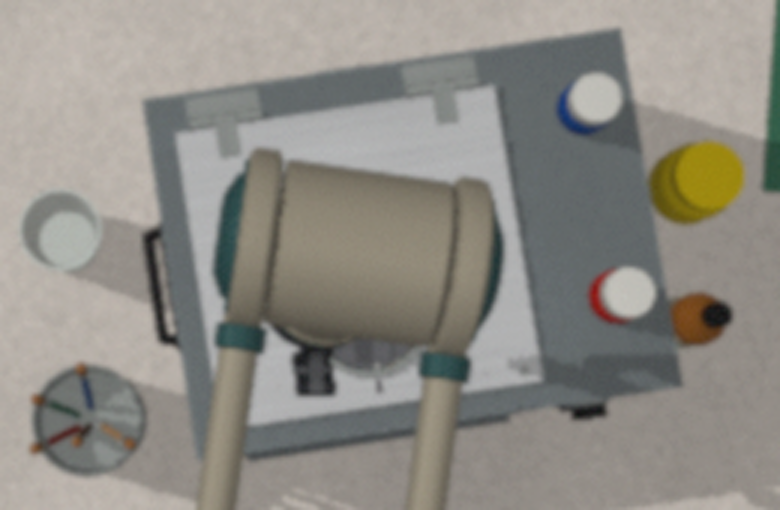

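Call:
send_rows([
  {"linear": [0,0,-0.03],"delta_rot": [0,0,0],"fingers": 0.03},
  {"linear": [-0.02,0.02,-0.01],"delta_rot": [0,0,0],"fingers": 0.03},
  {"linear": [-0.02,0.03,0],"delta_rot": [0,0,0],"fingers": 0.03},
  {"linear": [-0.02,0.03,0],"delta_rot": [0,0,0],"fingers": 0.03},
  {"linear": [-0.02,0.03,0],"delta_rot": [0,0,0],"fingers": 0.03},
  {"linear": [-0.02,0.03,0],"delta_rot": [0,0,0],"fingers": 0.03},
  {"linear": [-0.02,0.03,0],"delta_rot": [0,0,0],"fingers": 0.03},
  {"linear": [-0.02,0.03,0],"delta_rot": [0,0,0],"fingers": 0.03},
  {"linear": [-0.02,0.03,0],"delta_rot": [0,0,0],"fingers": 0.03},
  {"linear": [-0.02,0.03,0],"delta_rot": [0,0,0],"fingers": 0.03},
  {"linear": [-0.02,0.03,0],"delta_rot": [0,0,0],"fingers": 0.03},
  {"linear": [0,0,0],"delta_rot": [0,0,0],"fingers": 0.03},
])

```text
clock: 12.23
position: [0.346, -0.3255, 0.391]
ee_rot: [0.002, 1.0, -0.004, -0.005]
contact_force: [1.1, -0.2, -0.8]
width: 0.0302
```

```bash
python3 - <<'E'
from h import *
z=lambda im,u,w,h,s:cv2.resize(cv2.convertScaleAbs(im[u[1]-h:u[1]+h,u[0]-w:u[0]+w],alpha=1.3),(400,400),interpolation=2)
s=manip.get_image('scene');t=manip.get_image('top')
D=world(pose,pan(0,.173,0,.012))[0];a=proj('top',[D])[0].astype(int);b=proj('scene',[D])[0].astype(int);print(a,b)
w=cv2.imread('pics/w3.png')[:,:,::-1]
o=np.hstack([z(t,a,30,30,0),z(w,(312,245),55,55,0)]);cv2.imwrite('pics/fin.png',o[:,:,::-1])
cv2.imwrite('pics/fin2.png',cv2.resize(s[140:340,165:405],None,fx=3,fy=3,interpolation=2)[:,:,::-1])
E
```

```text
[382 194] [280 212]
```

View pics/fin.png

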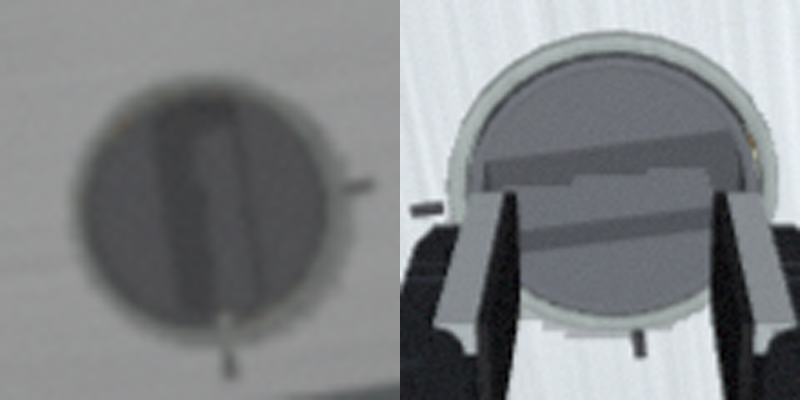

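View pics/fin2.png

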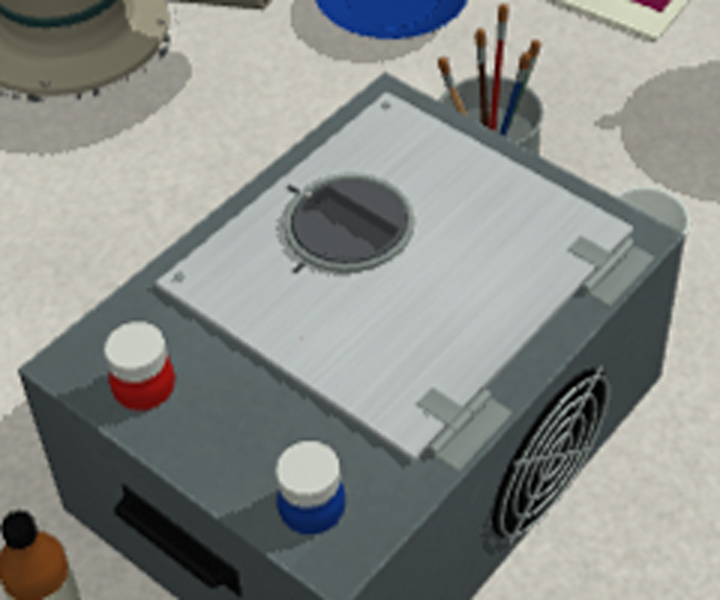

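The pointer at (225,318) in the top crop lines up with the front tick at (228,362), so the dial is locked. The scene view shows the panel flat and shut, and the jars where they were.

```bash
python3 -c "
from rig import manip
s=manip.get_state();print(s['clock'],abs(s['qd']).max());print(manip.sign_off())"
```

```text
12.3333 0.056613008170617984
the job is handed in; nothing more can be done
None
```

The filter panel is shut and the quarter-turn fastener is turned clockwise to its stop, so the panel is locked down. I handed the job in at about 12.3 s.

- **Shutting the panel:** I pushed it down with the closed fingertips until it stopped dead. The fingertips were then at about 196 mm, which is the shut height, and the force peaked at about 47 N at the wrist.
- **Turning the dial:** I set both fingertips, slightly open, in the slot and turned the tool clockwise. The moment stayed around 0.13 to 0.16 N m until it jumped to 1.15 N m at the stop. I then backed off, lifted out and moved the arm clear.
- **Last checks:** The pictures show the pointer lined up with the front (locked) tick and the panel flat. Both jars are in place, and I saw no change in the brush tin, tub, bottle and cup.
- **What disagreed:**
  - One early wrist-camera picture, taken while the arm was still settling, put the dial about 12 mm off. A second one after it settled agreed to within about 4 mm.
  - The tool turned about 18° past square before the stop, more than the roughly 10° of play I expected. The pictures show the slot itself square to the panel's front edge.

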